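Seat the work plate in the measuring fixture

ROBOT

A 6-joint arm with a two-finger parallel gripper is mounted at the origin on the work surface. World frame = base frame: x ahead of the robot, y to its left, z up, the work surface at z = 0. Lengths are in m, angles in rad, forces in N, time in s.
With the tool pointing down it reaches from about 0.3 to 0.825 m from the base axis. Payload 5.4 kg.
Tool frame: the origin (TCP) lies midway between the tips of the shut fingers; the grasp point (between the pads) lies 19 mm behind it (grip_depth is the distance from the TCP to the grasp point, in m); z points along the fingers, y is the line along which they close (so a half turn about z gives the same grasp; the last joint's range is limited). The gripper opens to 92 mm and grips with 3 to 60 N. Pads are 20 mm wide; open, the fingers measure 128 mm over their backs; the gripper's body (75 mm by 189 mm) begins 69 mm behind the grasp point.
Start: joints at [1.077, 0.158, 1.597, -0, 1.386, -0.21], TCP at [0.161, 0.552, 0.215] pointing down, gripper open.
Joint ranges: [-2.91, 2.91], [-0.94, 2.29], [0.18, 2.7], [-1.29, 4.43], [0.17, 2.64], [-3, 3]. Speed limits (rad/s): [2.57, 2.57, 3.14, 3.14, 3.14, 3.14].

INTERFACE

Orientations are given as a unit quaternion [x, y, z, w].
In Python, from plant import * gives the robot as it stands.
- The arm moves only by the tool play_rows, never from a script. Its argument "deltas" is a list of rows, each a list of 3 entries, a list of its own where there are three numbers: the finger opening in m, from 0 to 0.0919, then the shift along the tool's x, y, z in m, then the turn, a rotation vector about the tool's x, y, z in rad. A call has 1 to 8 rows; each row shifts and turns the commanded pose from where the row before left it, along the tool's axes as they then stand; what a row does not reach is not made up. A row lasts 1/10 s, in which the tool goes at most 50 mm and 8.59 degrees, less where a joint would pass 70% of its speed; a pose out of reach is approached as far as the arm can. A call with a gripper value outside its range is refused whole. The fingers move at their own pace and stop on an object; "newtons" is the grip in N (left out, the last holds). Time passes only in rows, so rows that do not move let the fingers close. It gives the time, the measured TCP pose, the force, the opening and the grip force at its end, in the units of the state.
- observe(): the state, without advancing time (a new reading comes with each control period).
- capture(name): name is "scene" or "top" or "wrist"; returns a dict with "pixels" (420x560x3 uint8, red, green, blue), "intrinsics" (3x3 intrinsics, pixels), "T" (4x4, takes a point from camera to world coordinates). Camera axes: x right, y down, z forward; pixel columns grow to the right and rows downward; lengths in m; the calibration is good to about 2 mm. A picture is of the moment at which its call begins. There is no depth.
- hand_in(): hands the job in; it is judged then, once.
The state is a dict: "time_s": time; "q": joint angles; "joint_vel": joint speeds; "effort": joint torques, N m; "position": TCP position; "tool_rot": TCP orientation; "wrist_force": force on the tool from outside, world axes, zero at the start; "wrist_torque": the same for the moment, N m; "opening": finger opening in m; "gripper_force": force on a finger pad.
Only numpy, scipy, OpenCV 4.12 (cv2) and the standard library are available. Lean on these libraries where they do the work, as an engineer would, in place of code of your own. Each camera call takes 0.05 s, during which the arm holds its last target. There are 200 camera calls.

TASK

First lift the steel setting master out of the fixture's recess and stand it upright on the grey mat. Then draw the flat metal plate out from under the low bridge stand, lay it in the recess (it must be taken across its middle for that, where the fixture's sides are open) and press it down at both ends until it sits fully home and level, flush with the end rims. Do not drop the plate, do not topple the master, and leave the bearing ring, the bottle and the V-block where they are.

Things in the scene. Friction and masses are not known exactly. Their poses are not given: they have to be found in the camera images.
- fixture: grey painted metal fixture, 180 (x) x 88 (y) mm; origin: centre of underside, on the bench. Heights above the bench: recess (156 x 64) floor 10, a 10 mm wide ledge inside each x end 16 (a plate fully home rests on these), end rims (12 thick) 34, guide walls (12 thick) along both y sides 50, at 34 to 90 mm either side of the middle; between them the sides are open to the floor, as room for fingers
- pad_a (a joint): stiff sliding black pad, 24 x 34 mm, in the recess at x = -52 mm of the fixture. 0: raised, its top 24 mm above the bench; 0.008: pressed down level with the ledges. It carries the plate's weight without moving, needs about 6 N to move and stays where it is left
- pad_b (a joint): the same pad at x = +52 mm of the fixture
- plate: flat aluminium plate, 150 (x) x 58 (y) x 18 (z) mm, 0.4 kg; origin: centre of underside. It lies on the bench, its -x end sticking out of the stand's front by about 45 mm. Fully home in the fixture its underside is 16 and its top 34 mm above the bench; laid on raised pads it is up to 8 mm higher
- stand: low dark steel bridge stand fixed to the bench, a wooden case on it; origin: on the bench below the middle of its front edge. It reaches 120 mm from there along its +x, 116 mm wide (y); open front and back, inner width 96, clear height 32, top at 40 mm; the case begins 50 mm behind the front, its top at 62 mm
- master: setting master, a turned steel cylinder standing upright in the recess: foot 48 mm diameter and 12 mm high, shank 36 mm diameter from 16 mm up to the flat top at 90 mm; 0.4 kg; origin at the centre of its underside, z along its axis
- mat: square light grey mat fixed to the bench, 130 x 130 x 4 mm; origin at the centre of its underside
- bearing: bystander: steel bearing ring lying flat, 80 mm outer diameter, 22 mm high, origin at the centre of its underside
- oil: bystander: plain closed plastic bottle, 54 mm diameter, 140 mm high, origin at the centre of its underside
- vblock: bystander: dark steel V-block, 70 x 60 x 42 mm, origin at the centre of its underside
Things that resemble listed ones, but are neither listed nor needed, are in the scene too. Of the things that look like the plate, the middle-sized one is meant.

How it is judged:
On the way, in this order (a step that is already met when the one before it is completed fails the run):
1. the setting master stands upright on the mat (horizontal distance between master and mat below 0.05 m and angle between master's own z axis and vertical below 0.1 rad and z of master in the frame of mat below 0.007 m), for 0.2 s.
2. the plate lies in the recess (horizontal distance between plate and fixture below 0.008 m and z of plate in the frame of fixture below 0.027 m), for 0.1 s.
At the end, for the whole second after the job is handed in: The plate lies in the fixture's recess, home on the ledges (underside within 2 mm of 16 mm above the fixture's underside, tilt under 0.02 rad, centred within 8 mm), and the master stands upright on the mat with its axis within 50 mm of the mat's centre; both released and at rest (all of step 1 and horizontal distance between plate and fixture below 0.008 m and z of plate in the frame of fixture between 0.013 and 0.018 m and angle between plate's own z axis and vertical below 0.02 rad and angle between the x axis of plate and the x axis of fixture, either way round below 0.12 rad and linear speed of each of plate, master below 0.01 m/s); the robot touches nothing.
It fails at once if the plate is dropped or flung (faster than 0.6 m/s while not held) (linear speed of plate above 0.6 m/s and contact force between the fingers and plate below 0.1 N).
It fails at once if the master is toppled (angle between master's own z axis and vertical above 1 rad).
It fails at once if the bearing ring is moved more than 30 mm (distance of bearing from where it was at the start of the episode above 0.03 m).
It fails at once if the bottle is moved more than 30 mm (distance of oil from where it was at the start of the episode above 0.03 m).
It fails at once if the V-block is moved more than 30 mm (distance of vblock from where it was at the start of the episode above 0.03 m).
It also fails if it takes over 72 s, if anything falls off the work surface, if the arm or the gripper's body presses on something with over 40 N, if the wrist force passes 120 N, or if a joint passes its speed limit or range.

## Working session

There is one attempt and no reset: what is moved stays moved. The work goes in short steps, Python scripts to look and compute and a tool call to move; the robot and the scene stay as the last step left them, time stands still between calls to the robot, and variables do not carry over. Pictures are saved under pics/ and viewed, at most 10 in all, crops included, and the job is handed in when it is done.

Besides the shell and the picture viewer there is one more tool, called after "Emit:" by a JSON object that holds its "api" and its "payload", one argument or row to a line. play_rows: Moves the arm, as the interface text tells. Its arguments: {"type":"object","properties":{"deltas":{"type":"array"},"newtons":{"type":"number"}},"required":["deltas"]}

```bash
mkdir -p pics; cat > h.py <<'E'
from plant import *
import numpy as np, cv2
def snap(cam,name):
    c=capture(cam); np.savez('pics/'+name+'.npz',**{k:np.array(v) for k,v in c.items()})
    cv2.imwrite('pics/'+name+'.png',c['pixels'][:,:,::-1]); return c
def load(name): return np.load('pics/'+name+'.npz')
def px2w(c,u,v,z):
    K=np.array(c['intrinsics']);T=np.array(c['T'])
    d=T[:3,:3]@np.linalg.solve(K,[u,v,1]);o=T[:3,3]
    return (o+d*(z-o[2])/d[2]).round(4)
def w2px(c,p):
    K=np.array(c['intrinsics']);T=np.array(c['T'])
    q=K@(T[:3,:3].T@(np.array(p)-T[:3,3])); return (q[:2]/q[2]).round(1)
E
python3 - <<'E'
from h import *
print(observe())
for n in('top','scene'):
    c=snap(n,n+'0'); print(c['T'],c['intrinsics'])
E
```

```text
{'time_s': 0.0, 'q': array([ 1.07689712e+00,  1.59051721e-01,  1.59819883e+00, -2.46629068e-05,
        1.38618426e+00, -2.10087344e-01]), 'joint_vel': array([ 0.00025642,  0.00116453,  0.00122359, -0.00043504,  0.00076548,
        0.00068626]), 'effort': array([ 1.80448678e-03, -3.85574234e+01, -3.22107482e+01,  7.03924242e-02,
        3.79072933e-02, -1.10898977e-04]), 'position': array([0.16073428, 0.55144033, 0.21363414]), 'tool_rot': array([ 1.41427831e-01,  9.89948140e-01, -8.68784459e-04, -3.06183529e-04]), 'wrist_force': array([ 0.37897062, -0.68001827,  1.16710029]), 'wrist_torque': array([ 0.03673403, -0.04050452,  0.01318418]), 'gripper_force': 0.0, 'opening': 0.09206996418570462}
[[ 0.00197945 -0.99523844  0.09745018  0.42628664]
 [-0.99999628 -0.00215268 -0.00167248  0.08351511]
 [ 0.0018743  -0.09744651 -0.995239    1.2795419 ]
 [ 0.          0.          0.          1.        ]] [[482.16717454   0.         280.57284505]
 [  0.         482.16717454 209.83071276]
 [  0.           0.           1.        ]]
[[ 7.64138952e-01  5.09735685e-01 -3.95298866e-01  1.02285237e+00]
 [ 6.45051625e-01 -6.03603086e-01  4.68584801e-01 -4.51710502e-01]
 [ 2.50779074e-04 -6.13052075e-01 -7.90042461e-01  9.46177915e-01]
 [ 0.00000000e+00  0.00000000e+00  0.00000000e+00  1.00000000e+00]] [[390.84760101   0.         278.54970881]
 [  0.         390.84760101 202.80356296]
 [  0.           0.           1.        ]]
```

View pics/top0.png

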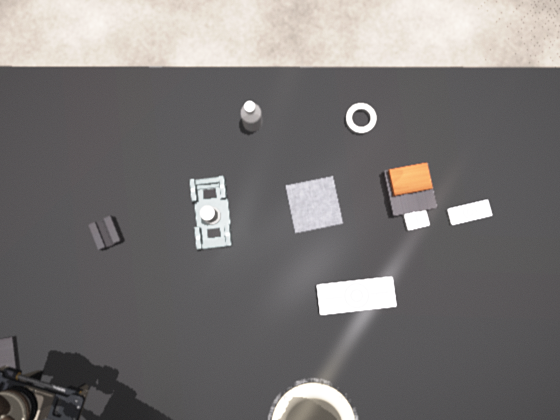

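View pics/scene0.png

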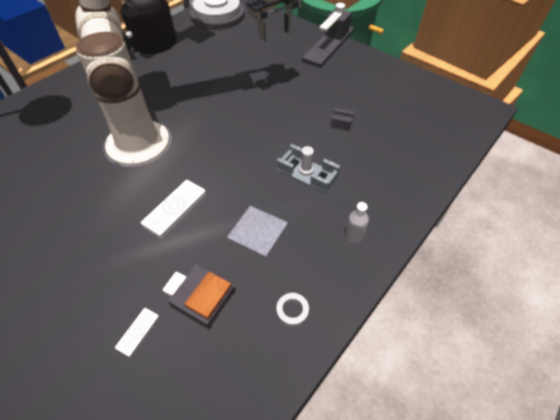

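The top view shows three plate-like things: the white end at (416,220) sticking out of the stand, the large plate at (356,296) and the small bar at (470,212). By description it's the one under the stand. The master is at (208,213), the mat at (314,204). I'll check with a close crop.

```bash
python3 - <<'E'
from h import *
i=cv2.imread('pics/top0.png')[155:325,180:500]
cv2.imwrite('pics/c1.png',cv2.resize(i,None,fx=2.5,fy=2.5,interpolation=cv2.INTER_CUBIC))
E
```

```text
(no output)
```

View pics/c1.png

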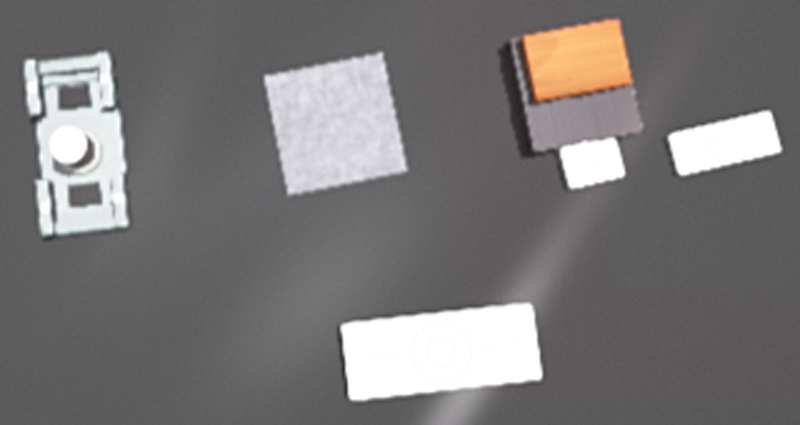

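The crop shows the stand's plate end centred at (592,162) in the crop, between the larger plate (440,352) and the smaller bar (724,142): it is the middle-sized one. The master's top is at (70,146), the pad windows at (75,96) and (85,195), and the mat centre at about (336,124).

```bash
python3 - <<'E'
from h import *
c=load('top0')
f=lambda x,y,z:px2w(c,180+x/2.5-.3,155+y/2.5-.3,z)
print('master',f(70,146,.09)); print('pads',f(75,96,.024),f(85,195,.024))
print('fix corners',[f(*p) for p in((25,57,.05),(108,53,.05),(128,228,.034),(42,236,.034))])
m=[f(*p,.004) for p in((265,74),(382,54),(408,171),(289,194))]; print('mat',np.mean(m,0),m)
print('plate',[f(*p,.018) for p in((569,188),(624,179))],[f(*p,.04) for p in((533,154),(641,132))])
print('small',f(670,134,.018),f(680,175,.018))
for u,v,z in((251,105,.14),(361,118,.02),(104,232,.03)): print(px2w(c,u,v,z))
E
```

```text
master [0.5342 0.262  0.09  ]
pads [0.5929 0.2675 0.024 ] [0.489  0.2554 0.024 ]
fix corners [array([0.6299, 0.3159, 0.05  ]), array([0.6343, 0.2304, 0.05  ]), array([0.4546, 0.2092, 0.034 ]), array([0.4462, 0.2976, 0.034 ])]
mat [ 0.5673  -0.00785  0.004  ] [array([0.6198, 0.0678, 0.004 ]), array([ 0.6417, -0.0575,  0.004 ]), array([ 0.5162, -0.084 ,  0.004 ]), array([0.4915, 0.0423, 0.004 ])]
plate [array([ 0.4977, -0.2507,  0.018 ]), array([ 0.5073, -0.3086,  0.018 ])] [array([ 0.5315, -0.2085,  0.04  ]), array([ 0.5546, -0.3207,  0.04  ])]
small [ 0.5548 -0.3584  0.018 ] [ 0.5116 -0.3675  0.018 ]
[0.7933 0.1539 0.14  ]
[ 0.7969 -0.1333  0.02  ]
[0.4899 0.5387 0.03  ]
```

```bash
cat >> h.py <<'E'
from scipy.spatial.transform import Rotation as R
def plan(p,yaw_y=None):
    """delta in the current tool axes to TCP p; turn about tool z so tool y has world angle yaw_y (mod pi)"""
    s=observe(); r=R.from_quat(s['tool_rot']).as_matrix()
    print('t',round(s['time_s'],2),'pos',s['position'].round(4),'shift',(r.T@(np.array(p)-s['position'])).round(4))
    a=np.arctan2(r[1,1],r[0,1]); print('yaw_y',a.round(4),'tilt',r[:,2].round(4),'q6',s['q'].round(2)[-1],'F',s['wrist_force'].round(1),'grip',s['opening'].round(4),s['gripper_force'].round(1))
    if yaw_y is not None: print('turn z',-((yaw_y-a+np.pi/2)%np.pi-np.pi/2).round(4))
E
python3 -c "
from h import *
plan([.536,.262,.215],np.pi/2+.115)"
```

```text
t 0.1 pos [0.1607 0.5515 0.2137] shift [-0.4413 -0.1728 -0.0012]Traceback (most recent call last):
  File "<string>", line 3, in <module>
    plan([.536,.262,.215],np.pi/2+.115)
    ~~~~^^^^^^^^^^^^^^^^^^^^^^^^^^^^^^^
  File "h.py", line 19, in plan
    a=np.arctan2(r[1,1],r[0,1]); print('yaw_y',a.round(4),'tilt',r[:,2].round(4),'q6',s['q'].round(2)[-1],'F',s['wrist_force'].round(1),'grip',s['opening'].round(4),s['gripper_force'].round(1))
                                                                                                                                               ^^^^^^^^^^^^^^^^^^
AttributeError: 'float' object has no attribute 'round'
```

Emit:
{"api": "play_rows", "payload": {
  "deltas": [
    [0.0919,[-0.028,-0.011,0],[0,0,0]],
    [0.0919,[-0.028,-0.011,0],[0,0,0]],
    [0.0919,[-0.028,-0.011,0],[0,0,0]],
    [0.0919,[-0.028,-0.011,0],[0,0,0]],
    [0.0919,[-0.028,-0.011,0],[0,0,0]],
    [0.0919,[-0.028,-0.011,0],[0,0,0]],
    [0.0919,[-0.028,-0.011,0],[0,0,0]],
    [0.0919,[-0.028,-0.011,0],[0,0,0]]
  ],
  "newtons": 30
}}

```text
time_s: 0.9
position: [0.352, 0.4037, 0.2142]
tool_rot: [0.141, 0.99, -0.0, -0.0]
wrist_force: [0.5, 0.7, 0.3]
opening: 0.0916
gripper_force: 0.0
```

Emit:
{"api": "play_rows", "payload": {
  "deltas": [
    [0.0919,[-0.028,-0.011,0],[0,0,0]],
    [0.0919,[-0.028,-0.011,0],[0,0,0]],
    [0.0919,[-0.028,-0.011,0],[0,0,0]],
    [0.0919,[-0.028,-0.011,0],[0,0,0]],
    [0.0919,[0,0,0],[0,0,-0.13]],
    [0.0919,[0,0,0],[0,0,-0.13]],
    [0.0919,[0,0,0],[0,0,-0.14]],
    [0.0919,[0,0,0],[0,0,0]]
  ]
}}

```text
time_s: 1.7
position: [0.4464, 0.3309, 0.214]
tool_rot: [-0.058, 0.998, -0.0, -0.0]
wrist_force: [0.0, 0.2, -0.6]
opening: 0.0919
gripper_force: 0.0
```

```bash
sed -i "s/s\['opening'\].round(4),s\['gripper_force'\].round(1)/s['opening'],s['gripper_force']/" h.py; python3 -c "
from h import *
c=snap('wrist','w1');print(c['T'].round(3),c['intrinsics'][0])
plan([.536,.262,.215],np.pi/2+.115)"
```

```text
[[-0.116  0.952  0.283  0.367]
 [ 0.993  0.111  0.033  0.322]
 [ 0.     0.285 -0.959  0.385]
 [ 0.     0.     0.     1.   ]] [309.23439902   0.         279.98149918]
t 1.75 pos [0.4464 0.3311 0.2142] shift [-0.0813 -0.0788 -0.0009]
yaw_y 1.684 tilt [-8.e-04 -3.e-04 -1.e+00] q6 -1.26 F [ 0.8 -0.8  0.2] grip 0.091912236937368 0.0
turn z -0.0018
```

View pics/w1.png

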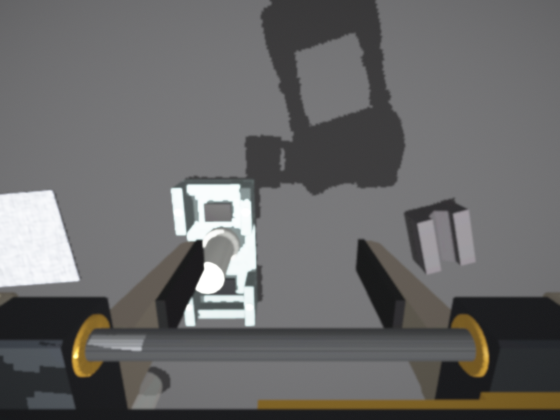

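In the wrist view the master's top is at (209,277) with its foot around (223,241). The fixture's far pad window is at (218,212), and the V-block is far right at (445,240).

```bash
python3 -c "
from h import *
c=load('w1')
print('top',px2w(c,209,277,.1),px2w(c,223,242,.022))
print('farpad',px2w(c,218,212,.024),'far rim ends',px2w(c,187,185,.05),px2w(c,253,181,.05), px2w(c,191,324,.034),px2w(c,254,325,.034))
plan([.536,.262,.215])"
```

```text
top [0.5354 0.2683 0.1   ] [0.5298 0.2686 0.022 ]
farpad [0.4899 0.2603 0.024 ] far rim ends [0.4537 0.2288 0.05  ] [0.4407 0.301  0.05  ] [0.6475 0.2356 0.034 ] [0.6393 0.3192 0.034 ]
t 1.75 pos [0.4464 0.3311 0.2142] shift [-0.0813 -0.0788 -0.0009]
yaw_y 1.684 tilt [-8.e-04 -3.e-04 -1.e+00] q6 -1.26 F [ 0.8 -0.8  0.2] grip 0.091912236937368 0.0
```

Emit:
{"api": "play_rows", "payload": {
  "deltas": [
    [0.0919,[-0.02,-0.0185,0],[0,0,0]],
    [0.0919,[-0.02,-0.0185,0],[0,0,0]],
    [0.0919,[-0.02,-0.0185,0],[0,0,0]],
    [0.0919,[-0.02,-0.0185,0],[0,0,0]],
    [0.0919,[0,0,0.03],[0,0,0]],
    [0.0919,[0,0,0.03],[0,0,0]],
    [0.0919,[0,0,0],[0,0,0]],
    [0.0919,[0,0,0],[0,0,0]]
  ]
}}

```text
time_s: 2.55
position: [0.5343, 0.267, 0.1546]
tool_rot: [-0.057, 0.998, -0.0, -0.001]
wrist_force: [1.1, -0.8, -0.1]
opening: 0.0916
gripper_force: 0.0
```

```bash
python3 -c "
from h import *
plan([.534,.266,.056])"
```

```text
t 2.55 pos [0.5343 0.267  0.1546] shift [ 0.0003 -0.0009  0.0986]
yaw_y 1.6855 tilt [-1.1e-03 -3.0e-04 -1.0e+00] q6 -1.42 F [ 1.1 -0.8 -0.1] grip 0.09159625973373746 0.0
```

Emit:
{"api": "play_rows", "payload": {
  "deltas": [
    [0.0919,[0,0,0.025],[0,0,0]],
    [0.0919,[0,0,0.025],[0,0,0]],
    [0.0919,[0,0,0.025],[0,0,0]],
    [0.0919,[0,0,0.023],[0,0,0]],
    [0.0919,[0,0,0],[0,0,0]],
    [0.05,[0,0,0],[0,0,0]],
    [0.03,[0,0,0],[0,0,0]],
    [0.03,[0,0,0],[0,0,0]]
  ]
}}

```text
time_s: 3.35
position: [0.5361, 0.2674, 0.0588]
tool_rot: [-0.058, 0.998, 0.0, 0.002]
wrist_force: [0.5, -0.1, -0.3]
opening: 0.0703
gripper_force: 0.0
```

Emit:
{"api": "play_rows", "payload": {
  "deltas": [
    [0.03,[0,0,0],[0,0,0]],
    [0.03,[0,0,0],[0,0,0]],
    [0.03,[0,0,0],[0,0,0]],
    [0.03,[0,0,-0.02],[0,0,0]],
    [0.03,[0,0,-0.03],[0,0,0]],
    [0.03,[0,0,-0.03],[0,0,0]],
    [0.03,[0,0,0],[0,0,0]],
    [0.03,[0,0,0],[0,0,0]]
  ]
}}

```text
time_s: 4.15
position: [0.5343, 0.2668, 0.1356]
tool_rot: [-0.058, 0.998, -0.0, -0.0]
wrist_force: [-0.4, -0.6, -4.4]
opening: 0.0353
gripper_force: 30.0
```

```bash
python3 -c "
from h import *
c=snap('wrist','w2'); plan([.567,-.008,.136])"
```

```text
t 4.2 pos [0.5333 0.2666 0.1343] shift [-0.0017 -0.2766 -0.0016]
yaw_y 1.6869 tilt [-3.4e-03 -9.0e-04 -1.0e+00] q6 -1.43 F [-0.1 -0.7 -4.6] grip 0.03521099062259875 29.968007393181324
```

View pics/w2.png

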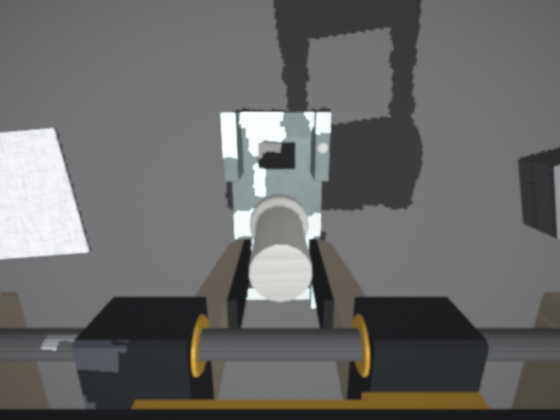

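The master is held upright at (281,262). The fixture's far end corners are at (221,112) and (331,112), and the far pad window at (277,157).

Emit:
{"api": "play_rows", "payload": {
  "deltas": [
    [0.03,[0,-0.03,0],[0,0,0]],
    [0.03,[0,-0.035,0],[0,0,0]],
    [0.03,[0,-0.035,0],[0,0,0]],
    [0.03,[0,-0.035,0],[0,0,0]],
    [0.03,[0,-0.035,0],[0,0,0]],
    [0.03,[0,-0.035,0],[0,0,0]],
    [0.03,[0,-0.035,0],[0,0,0]],
    [0.03,[0,-0.03,0],[0,0,0]]
  ]
}}

```text
time_s: 5.0
position: [0.5642, -0.0027, 0.1336]
tool_rot: [-0.058, 0.998, 0.001, -0.002]
wrist_force: [1.2, 0.1, -3.6]
opening: 0.0347
gripper_force: 30.0
```

Emit:
{"api": "play_rows", "payload": {
  "deltas": [
    [0.03,[0,0,0],[0,0,0]],
    [0.03,[0,0,0],[0,0,0]],
    [0.03,[0,0,0.03],[0,0,0]],
    [0.03,[0,0,0.03],[0,0,0]],
    [0.03,[0,0,0.01],[0,0,0]],
    [0.03,[0,0,0.006],[0,0,0]],
    [0.03,[0,0,0],[0,0,0]],
    [0.03,[0,0,0],[0,0,0]]
  ]
}}

```text
time_s: 5.8
position: [0.5704, -0.0007, 0.067]
tool_rot: [-0.059, 0.998, -0.001, 0.004]
wrist_force: [-7.1, 0.6, 29.5]
opening: 0.0353
gripper_force: 30.0
```

```bash
python3 -c "
from h import *
plan([.567,-.008,.052])
c=load('w2')
print(px2w(c,221,112,.05),px2w(c,331,112,.05),px2w(c,277,157,.01),px2w(c,236,205,.01),px2w(c,321,205,.01),px2w(c,249,304,.034),px2w(c,314,306,.034))"
```

```text
t 5.8 pos [ 0.5704 -0.0007  0.067 ] shift [ 0.0043 -0.0068  0.015 ]
yaw_y 1.689 tilt [ 0.009  -0.0019 -1.    ] q6 -1.9 F [-7.1  0.6 29.5] grip 0.035336349659303726 30.034595530014485
[0.4588 0.2116 0.05  ] [0.4487 0.2982 0.05  ] [0.4943 0.2599 0.01  ] [0.5465 0.2247 0.01  ] [0.5366 0.309  0.01  ] [0.642  0.2484 0.034 ] [0.6366 0.3142 0.034 ]
```

```bash
python3 -c "
from h import *
c=snap('scene','s1');print(w2px(c,[.567,-.008,.004]))
i=c['pixels'][130:280,180:380,::-1]
cv2.imwrite('pics/s1c.png',cv2.resize(i,None,fx=4,fy=4,interpolation=cv2.INTER_CUBIC))
plan([.567,-.008,.052])"
```

```text
[257.  229.5]
t 5.85 pos [ 0.5704 -0.0007  0.067 ] shift [ 0.0043 -0.0068  0.015 ]
yaw_y 1.6891 tilt [ 0.0091 -0.0019 -1.    ] q6 -1.9 F [-5.9  0.4 29.6] grip 0.03490566387461319 30.034570925636217
```

View pics/s1c.png

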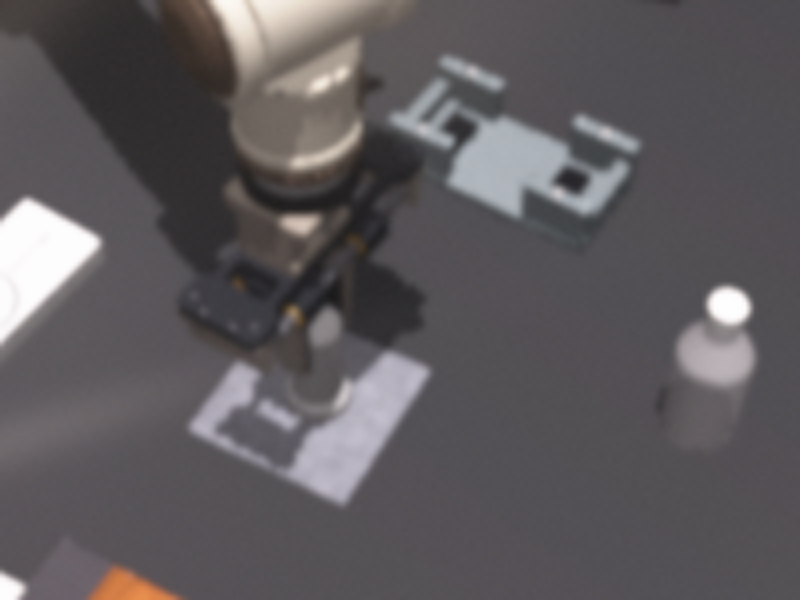

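The master stands on the mat near its centre, foot at about (320,395) in the crop, still held. I'll relieve the pressing, then release.

Emit:
{"api": "play_rows", "payload": {
  "deltas": [
    [0.03,[0,0,-0.005],[0,0,0]],
    [0.03,[0,0,0],[0,0,0]],
    [0.036,[0,0,0],[0,0,0]],
    [0.045,[0,0,0],[0,0,0]],
    [0.06,[0,0,0],[0,0,0]],
    [0.0919,[0,0,0],[0,0,0]],
    [0.0919,[0,0,0],[0,0,0]],
    [0.0919,[0,0,0],[0,0,0]]
  ]
}}

```text
time_s: 6.65
position: [0.5658, -0.0012, 0.0654]
tool_rot: [-0.058, 0.998, 0.0, -0.0]
wrist_force: [-0.4, 0.4, -0.0]
opening: 0.0738
gripper_force: 0.0
```

Emit:
{"api": "play_rows", "payload": {
  "deltas": [
    [0.0919,[0,0,-0.01],[0,0,0]],
    [0.0919,[0,0,-0.02],[0,0,0]],
    [0.0919,[0,0,-0.03],[0,0,0]],
    [0.0919,[0,0,-0.03],[0,0,0]],
    [0.0919,[0,0,-0.02],[0,0,0]],
    [0.0919,[0,0,0],[0,0,0]],
    [0.0919,[0,0,0],[0,0,0]],
    [0.0919,[0,0,0],[0,0,0]]
  ]
}}

```text
time_s: 7.45
position: [0.565, -0.001, 0.174]
tool_rot: [-0.058, 0.998, 0.0, -0.001]
wrist_force: [-0.4, 0.7, -0.7]
opening: 0.092
gripper_force: 0.0
```

```bash
python3 -c "
from h import *
plan([.47,-.24,.18],np.pi/2+.17)
c=snap('top','top1')
i=c['pixels'][155:325,180:500,::-1]
cv2.imwrite('pics/c2.png',cv2.resize(i,None,fx=2.5,fy=2.5,interpolation=cv2.INTER_CUBIC))"
```

```text
t 7.45 pos [ 0.565 -0.001  0.174] shift [ 0.122  -0.2264 -0.0059]
yaw_y 1.687 tilt [-2.7e-03  6.0e-04 -1.0e+00] q6 -1.9 F [-0.4  0.7 -0.7] grip 0.09198013737593219 0.0
turn z -0.0538
```

Emit:
{"api": "play_rows", "payload": {
  "deltas": [
    [0.0919,[0.014,-0.033,-0.003],[0,0,0]],
    [0.0919,[0.015,-0.033,-0.003],[0,0,0]],
    [0.0919,[0.015,-0.033,-0.003],[0,0,0]],
    [0.0919,[0.015,-0.033,-0.003],[0,0,0]],
    [0.0919,[0.015,-0.033,-0.003],[0,0,0]],
    [0.0919,[0.015,-0.033,-0.003],[0,0,0]],
    [0.0919,[0.015,-0.033,-0.003],[0,0,0]],
    [0.0919,[0.014,-0.033,-0.003],[0,0,-0.054]]
  ]
}}

```text
time_s: 8.3
position: [0.4781, -0.2779, 0.1983]
tool_rot: [-0.085, 0.996, 0.001, -0.001]
wrist_force: [0.6, 0.2, 0.1]
opening: 0.092
gripper_force: 0.0
```

Emit:
{"api": "play_rows", "payload": {
  "deltas": [
    [0.0919,[0,0,0],[0,0,0]],
    [0.0919,[0,0,0],[0,0,0]]
  ]
}}

```text
time_s: 8.5
position: [0.4787, -0.2771, 0.1984]
tool_rot: [-0.084, 0.996, 0.001, -0.001]
wrist_force: [-0.0, -0.3, -0.0]
opening: 0.0921
gripper_force: 0.0
```

```bash
python3 -c "
from h import *
plan([.47,-.28,.2],np.pi/2+.17)
c=snap('wrist','w3')"
```

```text
t 8.5 pos [ 0.4787 -0.2771  0.1984] shift [ 0.0091 -0.0014 -0.0016]
yaw_y 1.739 tilt [-0.0014  0.0019 -1.    ] q6 -2.48 F [-0.  -0.3 -0. ] grip 0.09208956983410033 0.0
turn z -0.0018
```

View pics/w3.png

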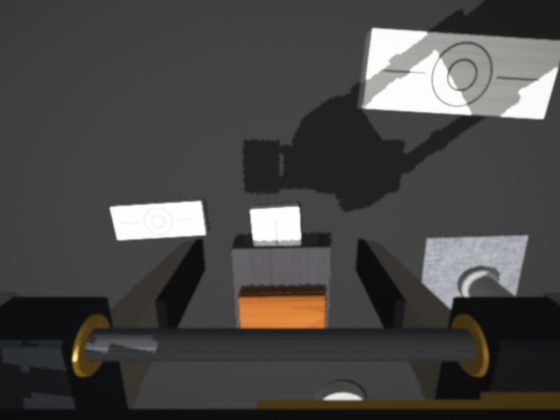

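The plate's protruding end has corners at (250,210), (299,206), (302,241) and (252,242). The stand's front top edge runs (234,248)–(330,248), with the small bar to its left at (158,219).

```bash
python3 -c "
from h import *
c=load('w3')
g=cv2.cvtColor(c['pixels'],cv2.COLOR_RGB2GRAY)[190:245,235:315]
m=(g>120).astype('uint8');n,l,st,ce=cv2.connectedComponentsWithStats(m);k=1+st[1:,4].argmax()
cn=cv2.findContours((l==k).astype('uint8'),0,2)[0][0]; b=cv2.approxPolyDP(cn,3,True)[:,0]+[235,190];print(b.tolist())
for p in b: print(px2w(c,*p,.018))
print('stand',px2w(c,234,248,.04),px2w(c,330,248,.04),'bar',px2w(c,205,201,.018),px2w(c,207,236,.018))
c=load('top1');g=c['pixels']
"
```

```text
[[299, 207], [250, 209], [254, 244], [299, 244]]
[ 0.5002 -0.2495  0.018 ]
[ 0.5123 -0.3064  0.018 ]
[ 0.5561 -0.2953  0.018 ]
[ 0.5469 -0.2407  0.018 ]
stand [ 0.5551 -0.317   0.04  ] [ 0.5366 -0.2075  0.04  ] bar [ 0.5114 -0.3601  0.018 ] [ 0.5551 -0.3533  0.018 ]
```

```bash
python3 -c "
from h import *
plan([.5256,-.2741,.06],np.pi/2+.195)"
```

```text
t 8.55 pos [ 0.479  -0.2763  0.1985] shift [-0.0464 -0.006   0.1384]
yaw_y 1.7404 tilt [-0.0014  0.0019 -1.    ] q6 -2.48 F [-0.5  0.6 -0.4] grip 0.09168991840267733 0.0
turn z -0.0254
```

Emit:
{"api": "play_rows", "payload": {
  "deltas": [
    [0.0919,[-0.015,-0.002,0.03],[0,0,0]],
    [0.0919,[-0.015,-0.002,0.03],[0,0,0]],
    [0.0919,[-0.016,-0.002,0.03],[0,0,0]],
    [0.0919,[0,0,0.03],[0,0,-0.025]],
    [0.0919,[0,0,0.018],[0,0,0]],
    [0.0919,[0,0,0],[0,0,0]],
    [0.0919,[0,0,0],[0,0,0]]
  ]
}}

```text
time_s: 9.25
position: [0.526, -0.2742, 0.0617]
tool_rot: [-0.098, 0.995, 0.0, -0.0]
wrist_force: [-0.4, 0.1, -0.3]
opening: 0.0921
gripper_force: 0.0
```

```bash
python3 -c "
from h import *
plan([.5256,-.2741,.004],np.pi/2+.195)"
```

```text
t 9.25 pos [ 0.526  -0.2742  0.0617] shift [0.0003 0.0001 0.0577]
yaw_y 1.7672 tilt [-4.e-04  5.e-04 -1.e+00] q6 -2.45 F [-0.4  0.1 -0.3] grip 0.09208383148782069 0.0
turn z 0.0014
```

Emit:
{"api": "play_rows", "payload": {
  "deltas": [
    [0.0919,[0,0,0.02],[0,0,0]],
    [0.0919,[0,0,0.02],[0,0,0]],
    [0.0919,[0,0,0.012],[0,0,0]],
    [0.0919,[0,0,0.005],[0,0,0]],
    [0.0919,[0,0,0],[0,0,0]],
    [0.05,[0,0,0],[0,0,0]],
    [0.05,[0,0,0],[0,0,0]],
    [0.05,[0,0,0],[0,0,0]]
  ],
  "newtons": 45
}}

```text
time_s: 10.05
position: [0.5262, -0.2757, 0.0054]
tool_rot: [-0.097, 0.995, -0.001, 0.0]
wrist_force: [0.2, 0.5, 0.0]
opening: 0.0698
gripper_force: 0.0
```

Emit:
{"api": "play_rows", "payload": {
  "deltas": [
    [0.05,[0,0,0],[0,0,0]],
    [0.05,[0,0,0],[0,0,0]],
    [0.05,[0,0,0],[0,0,0]],
    [0.05,[0,0,0],[0,0,0]]
  ]
}}

```text
time_s: 10.45
position: [0.5258, -0.2751, 0.0049]
tool_rot: [-0.097, 0.995, 0.0, -0.0]
wrist_force: [-1.7, 1.3, 4.6]
opening: 0.0575
gripper_force: 44.6
```

```bash
python3 -c "
from h import *
c=load('w3')
print([px2w(c,*p,.02) for p in((362,107),(372,30),(545,118))]); plan([.4082,-.2985,.005])"
```

```text
[array([ 0.3779, -0.2037,  0.02  ]), array([ 0.3043, -0.2116,  0.02  ]), array([ 0.3556, -0.0045,  0.02  ])]
t 10.45 pos [ 0.5258 -0.2751  0.0049] shift [ 1.199e-01 -2.000e-04 -1.000e-04]
yaw_y 1.766 tilt [-1.e-04  4.e-04 -1.e+00] q6 -2.45 F [-1.7  1.3  4.6] grip 0.057468400040863905 44.6176153421402
```

Emit:
{"api": "play_rows", "payload": {
  "deltas": [
    [0.05,[0.008,0,-0.0005],[0,0,0]],
    [0.05,[0.016,0,0],[0,0,0]],
    [0.05,[0.02,0,0],[0,0,0]],
    [0.05,[0.02,0,0],[0,0,0]],
    [0.05,[0.02,0,0],[0,0,0]],
    [0.05,[0.02,0,0],[0,0,0]],
    [0.05,[0.012,0,0],[0,0,0]],
    [0.05,[0.006,0,0],[0,0,0]]
  ]
}}

```text
time_s: 11.25
position: [0.4051, -0.2991, 0.005]
tool_rot: [-0.097, 0.995, -0.0, 0.0]
wrist_force: [1.9, 0.6, -0.2]
opening: 0.0576
gripper_force: 44.6
```

Emit:
{"api": "play_rows", "payload": {
  "deltas": [
    [0.05,[0,0,0],[0,0,0]],
    [0.05,[0,0,0.0005],[0,0,0]],
    [0.0919,[0,0,0],[0,0,0]],
    [0.0919,[0,0,0],[0,0,0]],
    [0.0919,[0,0,0],[0,0,0]],
    [0.0919,[0,0,0],[0,0,0]],
    [0.0919,[0,0,0],[0,0,0]],
    [0.0919,[0,0,-0.02],[0,0,0]]
  ]
}}

```text
time_s: 12.05
position: [0.4044, -0.2969, 0.0225]
tool_rot: [-0.097, 0.995, 0.002, -0.002]
wrist_force: [-0.1, 1.1, -0.0]
opening: 0.0922
gripper_force: 0.0
```

Emit:
{"api": "play_rows", "payload": {
  "deltas": [
    [0.0919,[0,0,-0.035],[0,0,0]],
    [0.0919,[0,0,-0.035],[0,0,0]],
    [0.0919,[0,0,-0.035],[0,0,0]],
    [0.0919,[0,0,-0.035],[0,0,0]],
    [0.0919,[0,0,0],[0,0,0]],
    [0.0919,[0,0,0],[0,0,0]]
  ]
}}

```text
time_s: 12.65
position: [0.4063, -0.2992, 0.1651]
tool_rot: [-0.097, 0.995, -0.001, 0.0]
wrist_force: [0.1, -0.0, 0.4]
opening: 0.0919
gripper_force: 0.0
```

```bash
python3 -c "
from h import *
plan([.462,-.288,.06],np.pi/2+.195)
c=snap('wrist','w4');b=snap('top','top2')
i=b['pixels'][155:325,340:500,::-1];i=cv2.resize(i,None,fx=2,fy=2)
o=np.zeros((420,880,3),'uint8');o[:,:560]=c['pixels'][:,:,::-1];o[:340,560:]=i
cv2.imwrite('pics/m4.png',cv2.resize(o,(800,382)))"
```

```text
t 12.65 pos [ 0.4063 -0.2992  0.1651] shift [-0.0567  0.0003  0.1051]
yaw_y 1.7661 tilt [ 0.001  -0.0012 -1.    ] q6 -2.64 F [ 0.1 -0.   0.4] grip 0.09190007691185904 0.0
turn z 0.0003
```

View pics/m4.png

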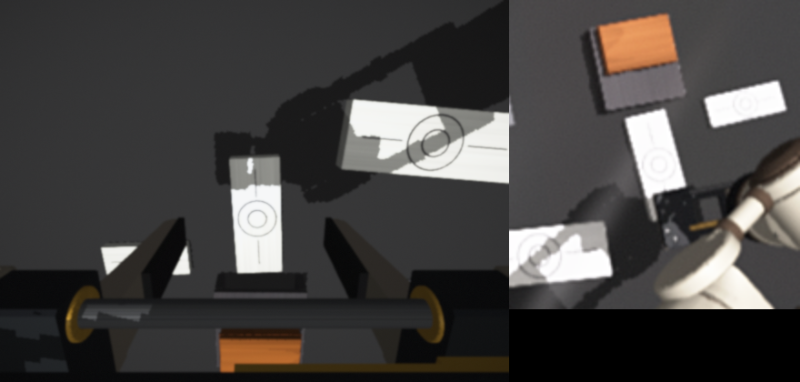

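The plate is drawn out, clear of the stand. Its middle circle is at (257,218) and its corners at (230,157), (279,156), (282,272) and (236,272) in this picture (×1.1 for raw pixels).

```bash
python3 -c "
from h import *
c=load('w4')
k=1.1
print('mid',px2w(c,257*k,218*k,.018))
P=[px2w(c,x*k,y*k,.018) for x,y in((230,157),(279,156),(282,272),(236,272))];print(P,np.mean(P,0))
for a,b in((0,3),(1,2)): d=P[b]-P[a];print(np.arctan2(d[1],d[0]),np.hypot(*d[:2]))
d=px2w(c,259*k,264*k,.018)-px2w(c,254*k,176*k,.018);print('line',np.arctan2(d[1],d[0]))
"
```

```text
mid [ 0.4587 -0.2854  0.018 ]
[array([ 0.391 , -0.3304,  0.018 ]), array([ 0.379 , -0.2758,  0.018 ]), array([ 0.5264, -0.2388,  0.018 ]), array([ 0.5381, -0.2972,  0.018 ])] [ 0.458625 -0.28555   0.018   ]
0.22197757222406425 0.15080003315649504
0.24593621150959658 0.1519728923196502
line 0.2501728819440303
```

```bash
python3 -c "
from h import *
plan([.4588,-.2862,.005],np.pi/2+.22)
c=load('top2')
i=c['pixels'][165:260,180:245]
hsv=i.astype(int)
d=(i.max(2)<75).astype('uint8')
n,l,st,ce=cv2.connectedComponentsWithStats(d)
for k in range(1,n):
  if 15<st[k,4]<800: print(st[k],(ce[k]+[180,165]).round(1),px2w(c,*(ce[k]+[180,165]),.024))
b=(i.max(2)>110).astype('uint8');n,l,st,ce=cv2.connectedComponentsWithStats(b);k=1+st[1:,4].argmax()
cn=max(cv2.findContours(b,0,2)[0],key=len);r=cv2.minAreaRect(cn);print(r,px2w(c,*(np.array(r[0])+[180,165]),.03))
j=np.hstack([cv2.resize(i,None,fx=6,fy=6,interpolation=cv2.INTER_CUBIC)[:,:,::-1],cv2.cvtColor(cv2.resize(b*255,None,fx=6,fy=6,interpolation=0),cv2.COLOR_GRAY2BGR)]);cv2.imwrite('pics/fx.png',j)
"
```

```text
t 12.75 pos [ 0.4053 -0.2981  0.163 ] shift [-0.055   0.0009  0.1579]
yaw_y 1.7659 tilt [-0.0018  0.0022 -1.    ] q6 -2.64 F [ 0.7  0.6 -0.5] grip 0.09216414804718447 0.0
turn z -0.0249
[24 24 12  9 75] [209.1 193.7] [0.5914 0.2692 0.024 ]
((30.643083572387695, 46.81669616699219), (71.17455291748047, 37.0055046081543), 84.61068725585938) [0.5431 0.2634 0.03  ]
```

View pics/fx.png

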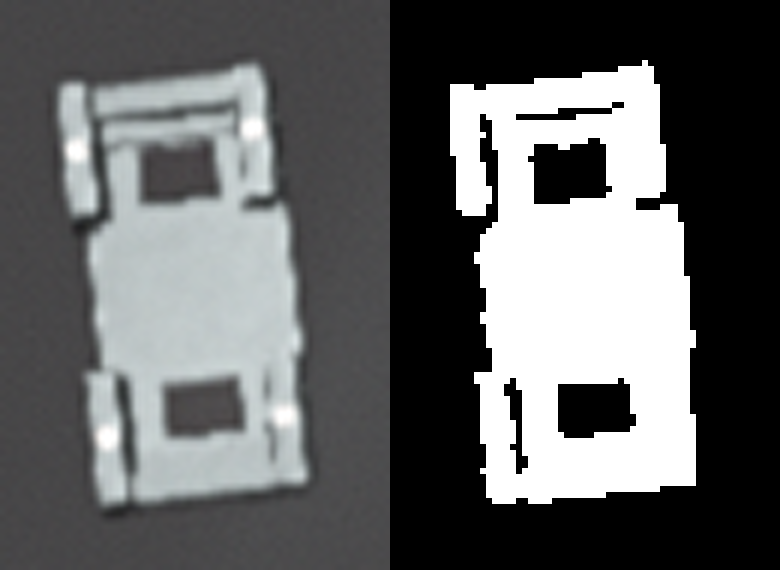

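The fixture is empty and unobstructed: pads at about (178,172) and (203,408) of the 6x crop, wall dots at (77,151), (252,128), (106,437) and (286,415), walls' outer ends at (72,84), (248,66), (113,503) and (295,484).

```bash
python3 -c "
from h import *
c=load('top2')
f=lambda x,y,z:px2w(c,180+(x+.5)/6-.5,165+(y+.5)/6-.5,z)
D=[f(x,y,.05) for x,y in((77,151),(252,128),(106,437),(286,415))]; print(np.mean(D,0))
an=lambda a,b:np.arctan2(*(a-b)[[1,0]])
print('ang',an(D[0],D[2]),an(D[1],D[3]),'cross',an(D[0],D[1])-np.pi/2,an(D[2],D[3])-np.pi/2)
A,B=f(178,172,.024),f(203,408,.024);print(A,B,(A+B)/2,an(A,B))
W=[f(x,y,.05) for x,y in((72,84),(248,66),(113,503),(295,484))];print(np.mean(W,0),an(W[0],W[2]),an(W[1],W[3]),an(W[0],W[1])-np.pi/2,an(W[2],W[3])-np.pi/2)
# plate in top2 via line fits
i=c['pixels'];m=(i[205:265,395:450].min(2)>190).astype('uint8')
cn=max(cv2.findContours(m,0,2)[0],key=cv2.contourArea);r=cv2.minAreaRect(cn);print(r)
bx=cv2.boxPoints(r)+[395,205];print([px2w(c,*p,.018) for p in bx])
"
```

```text
[0.54175  0.263125 0.05    ]
ang 0.12023358643883339 0.130049807596182 cross 0.1340379349792049 0.12403194496988701
[0.5925 0.2687 0.024 ] [0.4893 0.2561 0.024 ] [0.5409 0.2624 0.024 ] 0.12149172391762582
[0.54145  0.262425 0.05    ] 0.11597664516696032 0.12435499454676133 0.10556635606326958 0.10609364760665163
((25.194480895996094, 33.79379653930664), (45.08683395385742, 22.32058334350586), 74.93151092529297)
[array([ 0.5239, -0.2415,  0.018 ]), array([ 0.5393, -0.2985,  0.018 ]), array([ 0.4255, -0.3259,  0.018 ]), array([ 0.4104, -0.2694,  0.018 ])]
```

Emit:
{"api": "play_rows", "payload": {
  "deltas": [
    [0.0919,[-0.02,0,0.02],[0,0,0]],
    [0.0919,[-0.02,0.001,0.02],[0,0,0]],
    [0.0919,[-0.015,0,0.02],[0,0,0]],
    [0.0919,[0,0,0.02],[0,0,-0.025]],
    [0.0919,[0,0,0.02],[0,0,0]],
    [0.0919,[0,0,0],[0,0,0]],
    [0.0919,[0,0,0],[0,0,0]]
  ]
}}

```text
time_s: 13.45
position: [0.459, -0.2865, 0.0635]
tool_rot: [-0.11, 0.994, 0.001, -0.001]
wrist_force: [0.3, -0.2, -0.7]
opening: 0.0919
gripper_force: 0.0
```

```bash
python3 -c "
from h import *
plan([.4588,-.2862,.005],np.pi/2+.22)"
```

```text
t 13.45 pos [ 0.459  -0.2865  0.0635] shift [0.     0.0002 0.0585]
yaw_y 1.7909 tilt [-0.0021  0.002  -1.    ] q6 -2.57 F [ 0.3 -0.2 -0.7] grip 0.09192209394400837 0.0
turn z 0.0001
```

Emit:
{"api": "play_rows", "payload": {
  "deltas": [
    [0.0919,[0,0,0.02],[0,0,-0.025]],
    [0.0919,[0,0,0.02],[0,0,0]],
    [0.0919,[0,0,0.012],[0,0,0]],
    [0.0919,[0,0,0.005],[0,0,0]],
    [0.0919,[0,0,0],[0,0,0]],
    [0.05,[0,0,0],[0,0,0]],
    [0.05,[0,0,0],[0,0,0]],
    [0.05,[0,0,0],[0,0,0]]
  ],
  "newtons": 58
}}

```text
time_s: 14.25
position: [0.4603, -0.2877, 0.0084]
tool_rot: [-0.122, 0.992, -0.001, 0.0]
wrist_force: [0.5, -0.3, 0.6]
opening: 0.07
gripper_force: 0.0
```

Emit:
{"api": "play_rows", "payload": {
  "deltas": [
    [0.05,[0,0,0],[0,0,0]],
    [0.05,[0,0,0],[0,0,0]],
    [0.05,[0,0,0],[0,0,0]],
    [0.05,[0,0,0],[0,0,0]],
    [0.05,[0,0,-0.01],[0,0,0]],
    [0.05,[0,0,-0.02],[0,0,0]],
    [0.05,[0,0,-0.03],[0,0,0]],
    [0.05,[0,0,-0.03],[0,0,0]]
  ]
}}

```text
time_s: 15.05
position: [0.4589, -0.2868, 0.0977]
tool_rot: [-0.122, 0.992, 0.001, -0.001]
wrist_force: [1.8, -0.1, -4.2]
opening: 0.0571
gripper_force: 58.0
```

Emit:
{"api": "play_rows", "payload": {
  "deltas": [
    [0.05,[0,0,-0.035],[0,0,0]],
    [0.05,[0,0,-0.035],[0,0,0]],
    [0.05,[0,0,-0.03],[0,0,0]],
    [0.05,[0,0,0],[0,0,0]],
    [0.05,[0,0,0],[0,0,0]]
  ]
}}

```text
time_s: 15.55
position: [0.4594, -0.2871, 0.1967]
tool_rot: [-0.122, 0.993, 0.0, -0.0]
wrist_force: [1.1, -0.3, -5.6]
opening: 0.0577
gripper_force: 58.0
```

```bash
python3 -c "
from h import *
plan([.5413,.2625,.195],np.pi/2+.12)
c=snap('wrist','w5');i=c['pixels']
print(c['T'][:3,3])
m=(i[:, :].min(2)>150).astype('uint8')
n,l,st,ce=cv2.connectedComponentsWithStats(m)
for k in range(1,n):
  if st[k,4]>500:print(st[k],ce[k].round())
"
```

```text
t 15.55 pos [ 0.4594 -0.2871  0.1967] shift [-0.2128  0.5133  0.0017]
yaw_y 1.8159 tilt [-5.e-04  2.e-04 -1.e+00] q6 -2.6 F [ 1.1 -0.3 -5.6] grip 0.057668890733101455 57.99582481384277
turn z 0.1251
[ 0.3819256  -0.30619084  0.36724308]
[ 374   68  103   79 5046] [428. 114.]
[ 484  100   76   59 2180] [531. 134.]
[ 223  123   94   81 4128] [254. 154.]
[ 114  211   93   35 2991] [160. 228.]
[ 232  293   97   35 2764] [279. 313.]
```

Emit:
{"api": "play_rows", "payload": {
  "deltas": [
    [0.05,[-0.006,0.016,0],[0,0,0]],
    [0.05,[-0.013,0.032,0],[0,0,0]],
    [0.05,[-0.013,0.032,0],[0,0,0]],
    [0.05,[-0.013,0.032,0],[0,0,0]],
    [0.05,[-0.013,0.032,0],[0,0,0]],
    [0.05,[-0.013,0.032,0],[0,0,0]],
    [0.05,[-0.013,0.032,0],[0,0,0]],
    [0.05,[-0.013,0.032,0],[0,0,0]]
  ]
}}

```text
time_s: 16.4
position: [0.4941, -0.0282, 0.1954]
tool_rot: [-0.122, 0.992, 0.001, -0.002]
wrist_force: [0.7, -0.4, -3.3]
opening: 0.0571
gripper_force: 58.0
```

Emit:
{"api": "play_rows", "payload": {
  "deltas": [
    [0.05,[-0.013,0.032,0],[0,0,0]],
    [0.05,[-0.013,0.032,0],[0,0,0]],
    [0.05,[-0.013,0.032,0],[0,0,0]],
    [0.05,[-0.013,0.032,0],[0,0,0]],
    [0.05,[-0.013,0.032,0],[0,0,0]],
    [0.05,[-0.013,0.032,0],[0,0,0]],
    [0.05,[-0.013,0.032,0],[0,0,0]],
    [0.05,[-0.013,0.032,0],[0,0,0]]
  ]
}}

```text
time_s: 17.2
position: [0.5323, 0.2446, 0.195]
tool_rot: [-0.123, 0.992, -0.0, -0.002]
wrist_force: [1.1, 0.4, -4.9]
opening: 0.0575
gripper_force: 58.0
```

Emit:
{"api": "play_rows", "payload": {
  "deltas": [
    [0.05,[-0.007,0.016,0],[0,0,0.06]],
    [0.05,[0,0,0],[0,0,0.065]],
    [0.05,[0,0,0],[0,0,0]],
    [0.05,[0,0,0],[0,0,0]]
  ]
}}

```text
time_s: 17.6
position: [0.536, 0.2599, 0.1959]
tool_rot: [-0.061, 0.998, -0.0, -0.002]
wrist_force: [-0.0, 0.1, -4.2]
opening: 0.0569
gripper_force: 58.0
```

```bash
cat > pm.py <<'E'
from h import *
plan([.5413,.2625,.09],np.pi/2+.12)
s=observe(); zt=s['position'][2]-.0065+.018
c=snap('top','tp%d'%int(s['time_s']*100));i=c['pixels']
u,v=w2px(c,[*s['position'][:2],zt]).astype(int)
x0,y0=u-40,v-50
m=(i[y0:y0+100,x0:x0+80].min(2)>200).astype('uint8')
# print rows of bright extents per end for the plate
for yy in range(0,100,4):
    xs=np.where(m[yy])[0]; print(yy+y0, (xs.min()+x0,xs.max()+x0,len(xs)) if len(xs) else '-', end=' | ')
E
python3 pm.py
```

```text
t 17.6 pos [0.536  0.2599 0.1959] shift [-0.0059  0.0019  0.1059]
yaw_y 1.6928 tilt [-3.e-03 -8.e-04 -1.e+00] q6 -1.44 F [-0.   0.1 -4.2] grip 0.05692639483330044 57.995967864990234
turn z 0.002
157 (np.int64(189), np.int64(195), 7) | 161 (np.int64(182), np.int64(196), 11) | 165 (np.int64(165), np.int64(197), 30) | 169 (np.int64(160), np.int64(198), 37) | 173 (np.int64(160), np.int64(199), 38) | 177 (np.int64(160), np.int64(200), 39) | 181 (np.int64(160), np.int64(201), 39) | 185 (np.int64(160), np.int64(222), 41) | 189 (np.int64(160), np.int64(202), 39) | 193 (np.int64(160), np.int64(203), 41) | 197 (np.int64(160), np.int64(199), 35) | 201 (np.int64(160), np.int64(176), 17) | 205 (np.int64(161), np.int64(161), 1) | 209 - | 213 (np.int64(202), np.int64(210), 9) | 217 (np.int64(203), np.int64(211), 9) | 221 (np.int64(204), np.int64(212), 9) | 225 (np.int64(205), np.int64(216), 11) | 229 - | 233 (np.int64(225), np.int64(228), 4) | 237 (np.int64(192), np.int64(202), 11) | 241 (np.int64(192), np.int64(204), 13) | 245 (np.int64(207), np.int64(213), 7) | 249 (np.int64(207), np.int64(214), 8) | 253 (np.int64(207), np.int64(215), 9) |
```

```bash
python3 - <<'E'
from h import *
c=load('w5');p=np.array([.4594,-.2871]);z=.1967-.0065+.018
for yaw in(.245,.22):
    e=np.array([np.cos(yaw),np.sin(yaw)]);n=np.array([-e[1],e[0]])
    print(yaw,[w2px(c,[*(p+a*e+b*n),z]) for a,b in((-.075,-.029),(-.075,.029),(0,-.029),(0,.029),(0,0))])
g=cv2.cvtColor(c['pixels'],cv2.COLOR_RGB2GRAY)
for col in(240,260,280,300,315): 
    d=np.diff(g[100:330,col].astype(int)); k=np.argsort(-abs(d))[:8]; print(col,sorted((int(a)+100,int(d[a])) for a in k))
for row in(180,200,220,240,250):
    d=np.diff(g[row,180:380].astype(int)); k=np.argsort(-abs(d))[:6]; print(row,sorted((int(a)+180,int(d[a])) for a in k))
E
```

```text
0.245 [array([220.9, 123.9]), array([337.5, 124. ]), array([228.1, 260.9]), array([330.4, 260.8]), array([279.3, 260.8])]
0.22 [array([224.6, 122.5]), array([341.2, 125.5]), array([228. , 259.7]), array([330.4, 262. ]), array([279.3, 260.8])]
240 [(121, 32), (122, 66), (123, 61), (199, -47), (301, 32), (302, 45), (327, -68), (328, -74)]
260 [(122, 64), (123, 63), (178, -46), (224, -33), (293, 35), (294, 49), (327, -66), (328, -73)]
280 [(122, 60), (123, 68), (148, -56), (149, -50), (295, 54), (296, 60), (327, -45), (328, -40)]
300 [(121, 35), (122, 67), (123, 70), (135, -32), (136, -34), (299, 44), (327, -67), (328, -71)]
315 [(121, 30), (122, 51), (123, 53), (124, 34), (302, 45), (303, 29), (327, -67), (328, -73)]
180 [(224, 61), (225, 74), (226, 31), (258, -43), (334, -33), (335, -37)]
200 [(225, 43), (226, 60), (227, 37), (234, -42), (253, -46), (333, -35)]
220 [(204, -46), (205, -70), (206, -50), (207, -23), (227, 26), (332, -29)]
240 [(205, -37), (206, -74), (207, -55), (228, 37), (331, -38), (332, -33)]
250 [(228, 34), (229, 37), (241, 29), (318, -28), (330, -37), (331, -37)]
```

Emit:
{"api": "play_rows", "payload": {
  "deltas": [
    [0.05,[-0.0065,0.003,0.02],[0,0,0]],
    [0.05,[0,0,0.03],[0,0,0]],
    [0.05,[0,0,0.03],[0,0,0]],
    [0.05,[0,0,0.03],[0,0,0]],
    [0.05,[0,0,0.01],[0,0,0]],
    [0.05,[0,0,0],[0,0,0]],
    [0.05,[0,0,0],[0,0,0]],
    [0.05,[0,0,0],[0,0,0]]
  ]
}}

```text
time_s: 18.45
position: [0.545, 0.264, 0.0799]
tool_rot: [-0.06, 0.998, 0.0, 0.002]
wrist_force: [-0.4, -0.7, -5.0]
opening: 0.0574
gripper_force: 58.0
```

```bash
python3 - <<'E'
from h import *
plan([.542,.2635,.07],np.pi/2+.12)
c=snap('wrist','w6');g=cv2.cvtColor(c['pixels'],cv2.COLOR_RGB2GRAY)
ct=np.array([.542,.2635]);e=np.array([np.cos(.12),np.sin(.12)]);n=np.array([-e[1],e[0]])
P=lambda a,b,z:w2px(c,[*(ct+a*e+b*n),z])
print('wall end corners',P(-.09,-.044,.05),P(-.09,.044,.05),P(-.09,-.032,.05),P(-.09,.032,.05),P(-.09,0,.034),P(-.078,0,.034))
for row in (0,1):
  pass
i=c['pixels'][:260]; cv2.imwrite('pics/w6c.png',cv2.resize(i[20:,150:410,::-1],None,fx=2.4,fy=2.4,interpolation=cv2.INTER_CUBIC))
E
```

```text
t 18.45 pos [0.545  0.264  0.0799] shift [ 0.0031 -0.0002  0.0099]
yaw_y 1.691 tilt [ 0.0039  0.001  -1.    ] q6 -1.44 F [-0.4 -0.7 -5. ] grip 0.057377989865498955 57.995957136154175
turn z 0.0002
wall end corners [206.3  91. ] [351.1  91.1] [226.1  91. ] [331.4  91.1] [278.8  92.7] [278.8 111.7]
```

View pics/w6c.png

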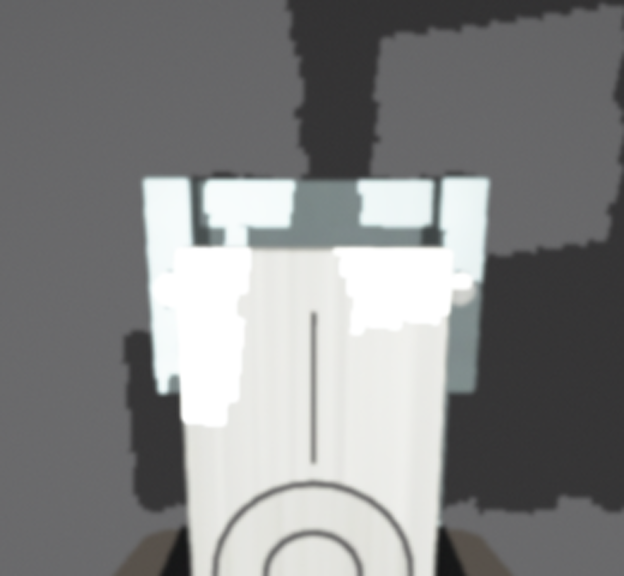

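The plate is held over the fixture, aligned with it. The wall end corners are at (143,177) and (489,177) in the crop, the plate's front corners at (177,247) and (452,247).

```bash
python3 - <<'E'
from h import *
plan([.542,.2635,.07],np.pi/2+.12)
c=load('w6');r=lambda x,y:(150+(x+.5)/2.4-.5,20+(y+.5)/2.4-.5)
s=observe();zt=s['position'][2]+.0115
F=[px2w(c,*r(x,177.5),.05) for x in(143,489)];P=[px2w(c,*r(x,247),zt) for x in(177,452)]
print(F,P);e=np.array([np.cos(.12),np.sin(.12),0])
f=np.mean(F,0)+.09*e;p=np.mean(P,0)+.075*e
d=f-p;print(f,p,'along',d@e,'across',d@[-e[1],e[0],0])
print([np.arctan2(*(q[1]-q[0])[[1,0]])-np.pi/2 for q in(F,P)])
E
```

```text
t 18.5 pos [0.5449 0.264  0.0798] shift [ 0.003  -0.0002  0.0098]
yaw_y 1.6911 tilt [ 3.6e-03  9.0e-04 -1.0e+00] q6 -1.44 F [-0.4 -0.4 -3.7] grip 0.05728925425818164 57.995951771736145
turn z 0.0003
[array([0.4592, 0.2109, 0.05  ]), array([0.4487, 0.2981, 0.05  ])] [array([0.4731, 0.2277, 0.0913]), array([0.4663, 0.2841, 0.0913])]
[0.54330278 0.2652741  0.05      ] [0.54416065 0.26487842 0.0913    ] along -0.000804333104902863 across 0.0004955351746050745
[np.float64(0.1198358895952385), np.float64(0.11998821007635563)]
```

Emit:
{"api": "play_rows", "payload": {
  "deltas": [
    [0.05,[0.001,0.0005,0.008],[0,0,0]],
    [0.05,[0,0,0.01],[0,0,0]],
    [0.05,[0,0,0.01],[0,0,0]],
    [0.05,[0,0,0.008],[0,0,0]],
    [0.05,[0,0,0.005],[0,0,0]],
    [0.05,[0,0,0],[0,0,0]],
    [0.05,[0,0,0],[0,0,0]],
    [0.05,[0,0,0],[0,0,0]]
  ]
}}

```text
time_s: 19.3
position: [0.5428, 0.2642, 0.0371]
tool_rot: [-0.06, 0.998, 0.0, 0.001]
wrist_force: [1.4, -0.3, -4.9]
opening: 0.0572
gripper_force: 58.0
```

```bash
python3 -c "
from h import *
plan([.544,.2645,.0305],np.pi/2+.12)"
```

```text
t 19.3 pos [0.5428 0.2642 0.0371] shift [-0.0012  0.0002  0.0067]
yaw_y 1.691 tilt [ 1.1e-03  3.0e-04 -1.0e+00] q6 -1.44 F [ 1.4 -0.3 -4.9] grip 0.05718239443528303 57.995946407318115
turn z 0.0002
```

Emit:
{"api": "play_rows", "payload": {
  "deltas": [
    [0.05,[-0.0005,0,0.003],[0,0,0]],
    [0.05,[0,0,0.002],[0,0,0]],
    [0.05,[0,0,0.001],[0,0,0]],
    [0.05,[0,0,0],[0,0,0]],
    [0.05,[0,0,0],[0,0,0]]
  ]
}}

```text
time_s: 19.8
position: [0.5428, 0.2641, 0.0306]
tool_rot: [-0.06, 0.998, -0.0, -0.0]
wrist_force: [0.3, 1.1, -3.9]
opening: 0.0572
gripper_force: 58.0
```

Emit:
{"api": "play_rows", "payload": {
  "deltas": [
    [0.05,[0,0,0.001],[0,0,0]],
    [0.05,[0,0,0.001],[0,0,0]],
    [0.05,[0,0,0.001],[0,0,0]],
    [0.05,[0,0,0],[0,0,0]],
    [0.05,[0,0,0],[0,0,0]]
  ]
}}

```text
time_s: 20.3
position: [0.543, 0.2642, 0.0289]
tool_rot: [-0.06, 0.998, -0.0, 0.0]
wrist_force: [-3.3, -1.7, 5.4]
opening: 0.0576
gripper_force: 58.0
```

Emit:
{"api": "play_rows", "payload": {
  "deltas": [
    [0.05,[0,0,0.002],[0,0,0]],
    [0.05,[0,0,0.002],[0,0,0]],
    [0.05,[0,0,0.002],[0,0,0]],
    [0.05,[0,0,0],[0,0,0]],
    [0.05,[0,0,0],[0,0,0]]
  ]
}}

```text
time_s: 20.8
position: [0.5431, 0.2642, 0.0238]
tool_rot: [-0.06, 0.998, -0.0, -0.0]
wrist_force: [-6.5, -3.1, 10.8]
opening: 0.0569
gripper_force: 58.0
```

Emit:
{"api": "play_rows", "payload": {
  "deltas": [
    [0.05,[0.0008,-0.0003,0.0015],[0,0,0]],
    [0.05,[0,0,0.0015],[0,0,0]],
    [0.05,[0,0,0.001],[0,0,0]],
    [0.05,[0,0,0],[0,0,0]],
    [0.05,[0,0,0],[0,0,0]]
  ]
}}

```text
time_s: 21.3
position: [0.5432, 0.2642, 0.0237]
tool_rot: [-0.06, 0.998, -0.0, 0.0]
wrist_force: [-16.0, -6.1, 35.6]
opening: 0.0574
gripper_force: 58.0
```

Emit:
{"api": "play_rows", "payload": {
  "deltas": [
    [0.05,[0,0,-0.003],[0,0,0]],
    [0.05,[0,0,0],[0,0,0]],
    [0.065,[0,0,0],[0,0,0]],
    [0.075,[0,0,0],[0,0,0]],
    [0.075,[0,0,0],[0,0,0]],
    [0.075,[0,0,-0.02],[0,0,0]],
    [0.075,[0,0,-0.03],[0,0,0]],
    [0.075,[0,0,-0.03],[0,0,0]]
  ]
}}

```text
time_s: 22.1
position: [0.5416, 0.2635, 0.1007]
tool_rot: [-0.06, 0.998, -0.0, -0.001]
wrist_force: [0.0, 0.4, 0.4]
opening: 0.0752
gripper_force: 0.0
```

Emit:
{"api": "play_rows", "payload": {
  "deltas": [
    [0.01,[0,0,0],[0,0,0]],
    [0,[0.02,0,0],[0,0,0]],
    [0,[0.02,0,0],[0,0,0]],
    [0,[0.013,0,0],[0,0,0]],
    [0,[0,0,0],[0,0,0]],
    [0,[0,0,0],[0,0,0]],
    [0,[0,0,0],[0,0,0]],
    [0,[0,0,0],[0,0,0]]
  ],
  "newtons": 20
}}

```text
time_s: 22.9
position: [0.4901, 0.2573, 0.1005]
tool_rot: [-0.06, 0.998, 0.0, 0.0]
wrist_force: [0.3, -0.7, 0.4]
opening: 0.013
gripper_force: 0.0
```

```bash
python3 - <<'E'
from h import *
ct=np.array([.543,.2642]);e=np.array([np.cos(.12),np.sin(.12)])
plan([*(ct-.054*e),.04]); plan([*(ct+.054*e),.04])
c=snap('wrist','w7');g=cv2.cvtColor(c['pixels'],cv2.COLOR_RGB2GRAY)
E
```

```text
t 22.9 pos [0.4901 0.2573 0.1005] shift [0.0007 0.0005 0.0605]
yaw_y 1.6907 tilt [ 2.e-04  0.e+00 -1.e+00] q6 -1.43 F [ 0.3 -0.7  0.4] grip 0.013049160336610707 0.0
t 22.9 pos [0.4901 0.2573 0.1005] shift [-0.1073  0.0005  0.0605]
yaw_y 1.6907 tilt [ 2.e-04  0.e+00 -1.e+00] q6 -1.43 F [ 0.3 -0.7  0.4] grip 0.013049160336610707 0.0
```

Press at the −x end.

Emit:
{"api": "play_rows", "payload": {
  "deltas": [
    [0,[0.003,0.0005,0.02],[0,0,0]],
    [0,[0,0,0.025],[0,0,0]],
    [0,[0,0,0.012],[0,0,0]],
    [0,[0,0,0.003],[0,0,0]],
    [0,[0,0,0.002],[0,0,0]],
    [0,[0,0,0],[0,0,0]],
    [0,[0,0,0],[0,0,0]]
  ]
}}

```text
time_s: 23.65
position: [0.4873, 0.2577, 0.0396]
tool_rot: [-0.06, 0.998, 0.0, 0.001]
wrist_force: [0.4, 0.0, 0.5]
opening: 0.0005
gripper_force: 0.0
```

Emit:
{"api": "play_rows", "payload": {
  "deltas": [
    [0,[0,0,0.002],[0,0,0]],
    [0,[0,0,0.002],[0,0,0]],
    [0,[0,0,0],[0,0,0]],
    [0,[0,0,0],[0,0,0]]
  ]
}}

```text
time_s: 24.05
position: [0.4864, 0.2575, 0.0346]
tool_rot: [-0.06, 0.998, -0.0, -0.0]
wrist_force: [0.4, -0.4, -0.7]
opening: 0.0005
gripper_force: 0.0
```

Emit:
{"api": "play_rows", "payload": {
  "deltas": [
    [0,[0,0,0.001],[0,0,0]],
    [0,[0,0,0.002],[0,0,0]],
    [0,[0,0,0.002],[0,0,0]],
    [0,[0,0,0],[0,0,0]],
    [0,[0,0,0],[0,0,0]]
  ]
}}

```text
time_s: 24.55
position: [0.4867, 0.2576, 0.0342]
tool_rot: [-0.061, 0.998, -0.001, -0.001]
wrist_force: [-15.7, -6.3, 34.1]
opening: 0.0004
gripper_force: 17.4
```

The −x end is home: rigid at 34.2 mm. Now the other end.

Emit:
{"api": "play_rows", "payload": {
  "deltas": [
    [0,[0,0,-0.02],[0,0,0]],
    [0,[0,0,-0.03],[0,0,0]],
    [0,[-0.02,0,0],[0,0,0]],
    [0,[-0.03,0,0],[0,0,0]],
    [0,[-0.03,0,0],[0,0,0]],
    [0,[-0.03,0,0],[0,0,0]],
    [0,[0,0,0.02],[0,0,0]],
    [0,[0,0,0],[0,0,0]]
  ]
}}

```text
time_s: 25.35
position: [0.5941, 0.27, 0.0566]
tool_rot: [-0.06, 0.998, -0.0, -0.003]
wrist_force: [-1.1, 0.3, -0.9]
opening: 0.0003
gripper_force: 0.0
```

Emit:
{"api": "play_rows", "payload": {
  "deltas": [
    [0,[0,0,0.01],[0,0,0]],
    [0,[0,0,0.008],[0,0,0]],
    [0,[0,0,0.004],[0,0,0]],
    [0,[0,0,0.003],[0,0,0]],
    [0,[0,0,0],[0,0,0]],
    [0,[0,0,0],[0,0,0]]
  ]
}}

```text
time_s: 25.95
position: [0.5958, 0.2708, 0.035]
tool_rot: [-0.06, 0.998, 0.0, 0.0]
wrist_force: [0.8, 0.2, -0.6]
opening: 0.0008
gripper_force: 0.0
```

Emit:
{"api": "play_rows", "payload": {
  "deltas": [
    [0,[0,0,0.002],[0,0,0]],
    [0,[0,0,0.002],[0,0,0]],
    [0,[0,0,0.0015],[0,0,0]],
    [0,[0,0,0],[0,0,0]],
    [0,[0,0,0],[0,0,0]]
  ]
}}

```text
time_s: 26.45
position: [0.5962, 0.2709, 0.0342]
tool_rot: [-0.06, 0.998, -0.0, 0.0]
wrist_force: [-13.1, -4.6, 27.1]
opening: 0.0002
gripper_force: 13.5
```

Emit:
{"api": "play_rows", "payload": {
  "deltas": [
    [0,[0,0,-0.02],[0,0,0]],
    [0,[0,0,-0.03],[0,0,0]],
    [0,[0,0,-0.03],[0,0,0]],
    [0,[0.03,0,-0.03],[0,0,0]],
    [0,[0.03,0,-0.03],[0,0,0]],
    [0,[0,0,0],[0,0,0]],
    [0,[0,0,0],[0,0,0]],
    [0,[0,0,0],[0,0,0]]
  ]
}}

```text
time_s: 27.25
position: [0.5359, 0.2632, 0.1676]
tool_rot: [-0.06, 0.998, -0.0, -0.001]
wrist_force: [-0.1, -0.5, -0.6]
opening: 0.0003
gripper_force: 0.0
```

```bash
python3 - <<'E'
from h import *
c=snap('top','fin');i=c['pixels']
m=(i[175:240,280:350].min(2)>200).astype('uint8');n,l,st,ce=cv2.connectedComponentsWithStats(m)
for k in range(1,n):
    if st[k,4]>20: print(st[k],px2w(c,*(ce[k]+[280,175]),.094))
s=observe();print(s['time_s'],s['wrist_force'],s['position'])
c=snap('wrist','finw')
ct=np.array([.543,.2642]);m=(c['pixels'].min(2)>150).astype('uint8');n,l,st,ce=cv2.connectedComponentsWithStats(m)
for k in range(1,n):
    if st[k,4]>300: print(st[k],px2w(c,*ce[k],.034))
E
```

```text
[ 28  19  14  14 164] [ 0.5662 -0.0016  0.094 ]
27.3 [ 0.32414211 -0.34993733  0.47668077] [0.53585043 0.26313636 0.16728282]
[231 111  16  42 604] [0.4767 0.2166 0.034 ]
[ 240  111   82  145 8278] [0.5205 0.2612 0.034 ]
[307 111  24  20 365] [0.4564 0.2923 0.034 ]
[   0  125  108  123 9001] [0.554  0.0338 0.034 ]
[236 240  14  49 498] [0.6107 0.2321 0.034 ]
[312 240  13  50 516] [0.6025 0.3135 0.034 ]
```

The master is upright, about 6 mm from the mat's centre, and both plate ends are at rim height, so I'm handing in.

```bash
python3 -c "
from plant import *
print(hand_in())"
```

```text
the job is handed in; nothing more can be done
None
```

I handed the job in at about 27 s of the 72 s allowed: the plate is home in the recess, rigid under pressing at 34.2 mm at both ends, and the master stands upright about 6 mm from the mat's centre; the hand-in returned no verdict.

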